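# Pop the battery hatch of the gauge transmitter with the red lamp

## Robot

A 6-joint arm with a two-finger parallel gripper is mounted at the origin on a cart in front of the work surface, level with it; the furniture and walls round the work are solid. World frame = base frame: x ahead of the robot, y to its left, z up, the work surface at z = 0. Lengths are in m, angles in rad, forces in N, time in s.
With the tool pointing down it reaches from about 0.35 to 0.975 m from the base axis. Payload 4.9 kg.
Tool frame: the origin (TCP) lies at the very end of the fingers, on their centre line; the grasp point (between the pads) lies 19 mm behind it (manip.hold_point_z is the distance from the TCP to the grasp point, in m); z points along the fingers, y is the direction in which the jaws open and shut (so a half turn about z gives the same grasp; the last joint's range is limited). The gripper opens to 85 mm and grips with 20 to 120 N. Pads are 22 mm wide; open, the fingers measure 114 mm over their backs; the gripper's body (76 mm by 85 mm) begins 54 mm behind the grasp point. The pads swing forward as they close: fully open they stand 13 mm farther back than shut.
Start: joints at [1.137, 0.053, 1.613, -0, 1.476, -0.119], TCP at [0.194, 0.594, 0.231] pointing down, gripper open.
Joint ranges: [-3.01, 3.01], [-1.01, 2.22], [0.06, 2.58], [-1.02, 4.17], [0.09, 2.62], [-3.14, 3.14]. Speed limits (rad/s): [2.57, 2.57, 3.14, 3.14, 3.14, 3.14].

## Interface

Orientations are given as a unit quaternion [w, x, y, z].
In Python, from plant import monitor, grab_frame, camera_params, ticket, manip gives the robot as it stands.
- The arm moves only by the tool play_rows, never from a script. Its argument "commands" is a list of rows, each an object of numbers: "dx", "dy", "dz": the shift along the tool's x, y, z in cm; "rx", "ry", "rz": the turn, a rotation vector about the tool's x, y, z in rad; "claw": the closure, from 0 (fully open) to 1 (shut). In form: [{"dx": .., "dy": .., "dz": .., "rx": .., "ry": .., "rz": .., "claw": ..}, ...]. A call has 1 to 5 rows; each row is the pose to reach, as a shift and turn from the pose measured when the call began, along the tool's axes at that moment; what a row does not reach only later rows make up. A row lasts 1/10 s, in which the tool goes at most 50 mm and 8.59 degrees, less where a joint would pass 70% of its speed; a pose out of reach is approached as far as the arm can. A call with a gripper value outside its range is refused whole. The fingers move at their own pace and stop on an object; the grip force is fixed at half the most. Time passes only in rows, so rows that repeat a pose let the fingers close. It gives the time, the measured TCP pose, the force and the opening at its end, in the units of the state.
- monitor.state(): the state, without advancing time (a new reading comes with each control period).
- grab_frame(name): name is "scene" or "top" or "wrist"; returns the picture (384x512x3 uint8, blue, green, red); there is no depth.
- camera_params(name): a dict with "fx", "fy", "cx", "cy" (pixels), "k1" (the pictures are not rectified: a ray, as slopes to the right and down, at radius r is drawn at 1 + k1 r^2 times it, then the intrinsics apply), "rvec" (rotation vector, rad) and "tvec" (3), from world to camera coordinates, as OpenCV has them; the wrist camera has in their place "tool_from_camera" (4x4, takes a point from camera to tool coordinates, whose origin is the TCP and whose axes are the flange's). Camera axes: x right, y down, z forward; pixel columns grow to the right and rows downward; lengths in m; the calibration is good to about 2 mm. A picture is of the moment at which its call begins: read the wrist's pose just before it. camera_params takes no time and is no camera call.
- ticket.job_done(): hands the job in, once; it reports no verdict.
The state is a dict: "time": time; "joint_pos": joint angles; "joint_vel": joint speeds; "joint_efforts": joint torques, N m; "tool_pos": TCP position; "tool_rot": TCP orientation; "contact_force": force on the tool from outside, world axes, zero at the start; "ft_torque": the same for the moment, N m; "gripper_width": opening from 0.0 (shut) to 1.0 (fully open).
Only numpy, scipy, OpenCV 4.12 (cv2) and the standard library are available. Lean on these libraries where they do the work, as an engineer would, in place of code of your own. Each camera call takes 0.05 s, during which the arm holds its last target.

## Task

Two battery-powered gauge transmitters stand on the worktop; the one with the red lamp needs its battery hatch opened. With a fingertip, gently press the ribbed pad at the free edge of that hatch down once, as far as it goes, then draw the finger back so that the push-push latch lets the hatch pop up, and leave it standing wide open. Do not push the popped hatch back down, keep the green-lamp transmitter shut, and do not pick up or shift the transmitters or anything else lying about.

Things in the scene. Friction and masses are not known exactly. Their poses are not given: they have to be found in the camera images.
- red_unit: gauge transmitter with the RED lamp bar: loose grey box, about 1 kg, 142 long (its x) x 97 wide (its y) x 58 mm high, standing flat. Origin: centre of its underside, z up. The white battery hatch covers own x -72 to +12 mm, its top 58 mm up when shut; behind it the rear housing, 50 mm high, bears the lamp bar (top 56 mm) and an aerial stub (own x +57, y +30, top 80 mm)
- green_unit: the same transmitter with a GREEN lamp bar; same size, axes and mechanism; to be left shut and where it stands
- red_press (a point): where to press on the red-lamp unit's hatch: centre of the black ribbed pad (24 x 50 mm) on its upper face, 16 mm from the free edge (own -x side of the unit), 68 mm from the hinge; moves with the hatch. 5 mm down frees the latch, the stop is at 9 mm; the spring pushes up with 3 N, 6 N brings it firmly to the stop
- green_press (a point): the same point on the green-lamp unit's hatch
- red_hatch (a joint): angle of the red-lamp unit's hatch, rad: about 0 latched, -0.07 latch freed, -0.135 pressed to the stop, 1.3 fully open (stop). Hinge across the unit at own x +12, 52 mm up; the free edge swings up and back. When the press is let go the spring raises it in about 1 s, following the finger with at most 3 N. Pressed shut again it would latch again
- green_hatch (a joint): the same angle for the green-lamp unit; stays at about 0
- clip: orange cable clip, 33 x 60 x 26 mm, loose, origin at the centre of its underside; leave alone
- magnet: black pot magnet with a knob, 43 mm across, 37 mm high, loose, origin at the centre of its underside; leave alone
- ring: black setting ring, 72 mm across, 18 mm high, loose, origin at the centre of its underside; leave alone
- tape: roll of tape, 48 mm across, 18 mm high, loose, origin at the centre of its underside; leave alone

How it is judged:
By the outcome, as a careful person would: the job done as asked, in the order asked, and still so for the second after the job is handed in, with the robot touching nothing.
It also fails if it takes over 32 s, if anything falls off the work surface, if the arm or the gripper's body presses on something with over 40 N, if the wrist force passes 120 N, or if a joint passes its speed limit or range.

## Working session

There is one attempt and no reset: what is moved stays moved. The work goes in short steps, Python scripts to look and compute and a tool call to move; the robot and the scene stay as the last step left them, time stands still between calls to the robot, and variables do not carry over. Pictures are saved under pics/ and viewed, and the job is handed in when it is done.

Besides the shell and the picture viewer there is one more tool, called after "Call:" as name(argument=value, ...) on one line, values as JSON. play_rows: Moves the arm, as the interface text tells. Its arguments: {"type":"object","properties":{"commands":{"type":"array"}},"required":["commands"]}

```bash
mkdir -p pics; ls
python3 - <<'E'
from plant import monitor, grab_frame, camera_params
import cv2
s=monitor.state();print(s)
for n in("scene","top","wrist"):
    cv2.imwrite(f"pics/{n}0.png",grab_frame(n));print(n,camera_params(n))
E
```

```text
pics
{'time': 0.0, 'joint_pos': array([ 1.13697670e+00,  5.33556705e-02,  1.61430153e+00, -6.01833309e-06,
        1.47598629e+00, -1.19037291e-01]), 'joint_vel': array([ 4.70233482e-05, -1.17653532e-03,  7.04396046e-04,  1.56821910e-04,
        2.83089490e-04, -1.91367557e-05]), 'joint_efforts': array([ 1.46449594e-03, -3.93670249e+01, -3.70186293e+01,  7.36181300e-05,
        6.58624631e-03,  1.47062991e-05]), 'tool_pos': array([0.19326572, 0.59371324, 0.23005925]), 'tool_rot': array([-2.76976789e-04,  1.56741792e-01,  9.87639083e-01, -9.87306394e-04]), 'contact_force': array([ 0.69276623, -0.03992408, -0.33046174]), 'ft_torque': array([-0.00375058, -0.01387542, -0.04927426]), 'gripper_width': 0.997157344124952}
scene {'fx': 483.0360176116474, 'fy': 483.0360176116474, 'cx': 254.43716929068452, 'cy': 190.92083342852717, 'k1': 0.04057511427948352, 'rvec': array([ 2.11154028, -0.53121016,  0.27055331]), 'tvec': array([-0.4041185 ,  0.22439321,  1.24409974])}
top {'fx': 358.25671500848625, 'fy': 358.25671500848625, 'cx': 245.96207197638492, 'cy': 191.7230202387022, 'k1': -0.08999246572660281, 'rvec': array([ 2.19648256, -2.15871148,  0.09296009]), 'tvec': array([0.09145957, 0.50125995, 1.221083  ])}
wrist {'fx': 299.964190181315, 'fy': 299.964190181315, 'cx': 259.82375335280386, 'cy': 187.88176332997622, 'k1': -0.03998023300629967, 'tool_from_camera': array([[ 2.25218614e-03, -9.60135138e-01, -2.79527181e-01,
         7.08834179e-02],
       [ 9.99997464e-01,  2.16717764e-03,  6.13167629e-04,
         1.32491828e-04],
       [ 1.70612730e-05, -2.79527853e-01,  9.60137583e-01,
        -1.42435291e-01],
       [ 0.00000000e+00,  0.00000000e+00,  0.00000000e+00,
         1.00000000e+00]])}
```

View pics/scene0.png

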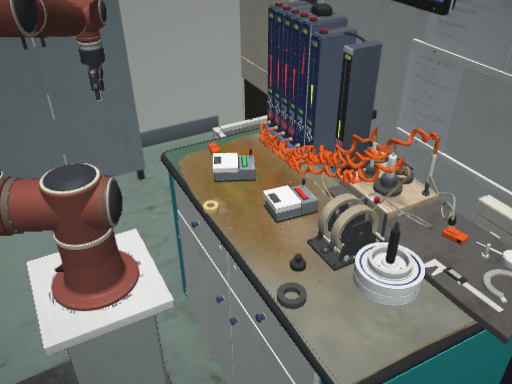

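View pics/top0.png

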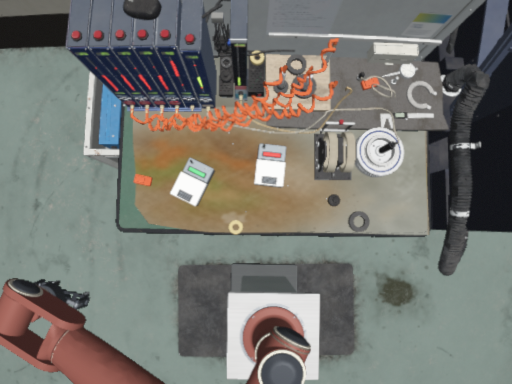

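View pics/wrist0.png

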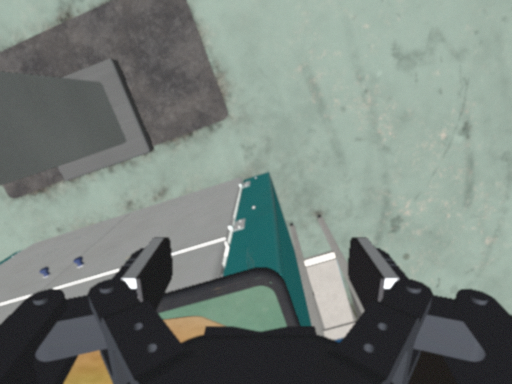

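The red unit is at about (270,165) in the top view and (290,202) in the scene view. The green unit is at (192,182) in the top view. Next I'll zoom in.

Run:
```python
import cv2,numpy as np
t=cv2.imread("pics/top0.png")[130:215,160:310];s=cv2.imread("pics/scene0.png")[170:235,250:335]
cv2.imwrite("pics/topz.png",cv2.resize(t,None,fx=5,fy=5,interpolation=2))
cv2.imwrite("pics/scenez.png",cv2.resize(s,None,fx=8,fy=8,interpolation=2))
```

```text
(no output)
```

View pics/topz.png

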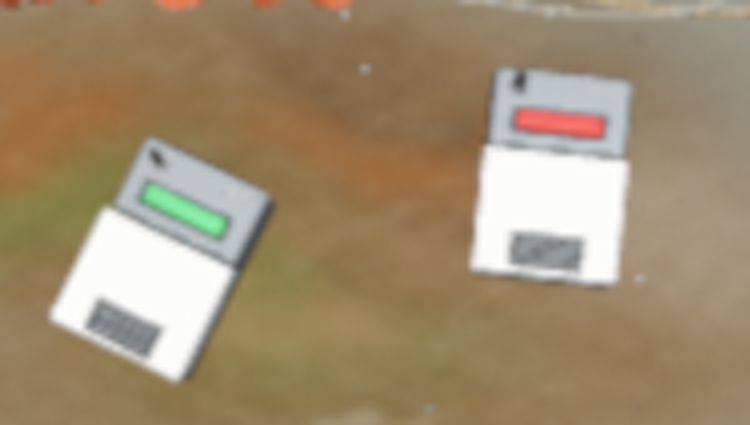

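View pics/scenez.png

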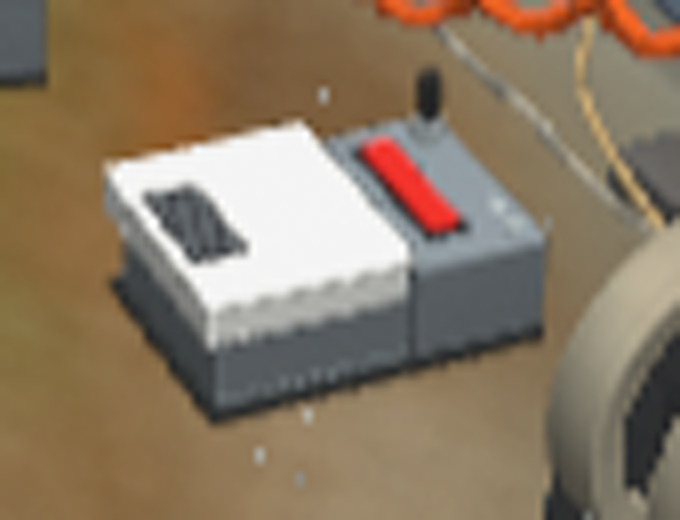

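The pad is at about (269,180) in the top picture. The red unit's free edge faces the robot.

```bash
cat > h.py <<'E'
import cv2,numpy as np
from plant import monitor,grab_frame,camera_params
from scipy.spatial.transform import Rotation as R
def toolT():
    s=monitor.state();q=s['tool_rot'];T=np.eye(4);T[:3,:3]=R.from_quat([q[1],q[2],q[3],q[0]]).as_matrix();T[:3,3]=s['tool_pos'];return T
def ray(n,uv,T=None):
    p=camera_params(n);x=np.array([(uv[0]-p['cx'])/p['fx'],(uv[1]-p['cy'])/p['fy']]);y=x.copy()
    for _ in range(20): y=x/(1+p['k1']*(y@y))
    d=np.array([y[0],y[1],1.])
    if n=='wrist':
        M=T@p['tool_from_camera'];return M[:3,3],M[:3,:3]@d
    Rm=cv2.Rodrigues(p['rvec'])[0];return -Rm.T@p['tvec'],Rm.T@d
def onz(n,uv,z,T=None):
    o,d=ray(n,uv,T);return o+d*(z-o[2])/d[2]
def tri(a,b):
    A=np.zeros((3,3));v=np.zeros(3)
    for o,d in(a,b):
        d=d/np.linalg.norm(d);P=np.eye(3)-np.outer(d,d);A+=P;v+=P@o
    return np.linalg.solve(A,v)
E
python3 - <<'E'
from h import *
res={}
for n,box in(("top",(240,135,300,195)),("scene",(255,175,325,230))):
    im=cv2.imread(f"pics/{n}0.png");x0,y0,x1,y1=box
    c=im[y0:y1,x0:x1].astype(int)
    w=(c.min(2)>(190)).astype(np.uint8)
    cn=max(cv2.findContours(w,0,2)[0],key=cv2.contourArea)
    ap=cv2.approxPolyDP(cn,3,True)[:,0]+[x0,y0]
    hull=np.zeros_like(w);cv2.fillPoly(hull,[cv2.convexHull(cn)],1)
    hull=cv2.erode(hull,np.ones((3,3),np.uint8))
    d=np.clip(200-c.mean(2),0,None)*hull
    nl,lab,st,ce=cv2.connectedComponentsWithStats(((c.max(2)<160)&(hull>0)).astype(np.uint8))
    k=1+np.argmax(st[1:,4]); pad=ce[k]+[x0,y0]
    red=((c[...,2]>180)&(c[...,1]<120)).astype(np.uint8);m=cv2.moments(red,True);rd=np.array([m['m10']/m['m00']+x0,m['m01']/m['m00']+y0])
    print(n,"pad",pad,st[k],"red",rd,red.sum())
    print(" pad@58",onz(n,pad,.058)," red@56",onz(n,rd,.056))
    for a in ap: print("  ",a,onz(n,a,.058).round(4))
    if n=="top":
        r=cv2.minAreaRect(cn+np.array([x0,y0]));b=cv2.boxPoints(r);print([onz(n,p,.058).round(4) for p in b])
    res[n]=(pad,rd)
for i in(0,1):print("tri",tri(ray("top",res["top"][i]),ray("scene",res["scene"][i])))
E
```

```text
top pad [268.84931507 180.06849315] [22 42 14  7 73] red [271.55072464 154.37681159] 69
 pad@58 [0.53729788 0.02352069 0.058     ]  red@56 [0.62582172 0.01516237 0.056     ]
   [257 159] [0.6086 0.0646 0.058 ]
   [254 182] [0.5299 0.0736 0.058 ]
   [281 186] [ 0.5179 -0.0177  0.058 ]
   [285 163] [ 0.5966 -0.0307  0.058 ]
[array([0.5265, 0.0739, 0.058 ]), array([0.6103, 0.0659, 0.058 ]), array([ 0.601 , -0.0323,  0.058 ]), array([ 0.5173, -0.0237,  0.058 ])]
scene pad [273.93055556 197.65277778] [13 18 13 10 72] red [300.88 192.4 ] 50
 pad@58 [0.53677821 0.02441879 0.058     ]  red@56 [0.62354311 0.01192259 0.056     ]
   [264 191] [0.528  0.0695 0.058 ]
   [276 208] [ 0.516  -0.0237  0.058 ]
   [300 202] [ 0.5926 -0.0316  0.058 ]
   [288 186] [0.6061 0.0581 0.058 ]
tri [0.53685644 0.02373076 0.0584687 ]
tri [0.62606303 0.01510998 0.05334378]
```

Call:
play_rows(commands=[{"dx": -12, "dy": -10.5, "dz": 0, "rz": -0.1, "claw": 1}, {"dx": -19, "dy": -16.5, "dz": 0, "rz": -0.217, "claw": 1}, {"dx": -19, "dy": -16.5, "dz": 0, "rz": -0.217, "claw": 1}, {"dx": -19, "dy": -16.5, "dz": 0, "rz": -0.217, "claw": 1}, {"dx": -19, "dy": -16.5, "dz": 0, "rz": -0.217, "claw": 1}])

```text
invalid input
```

Call:
play_rows(commands=[{"dx": -12, "dy": -10.5, "dz": 0, "rx": 0, "ry": 0, "rz": -0.1, "claw": 1}, {"dx": -19, "dy": -16.5, "dz": 0, "rx": 0, "ry": 0, "rz": -0.217, "claw": 1}, {"dx": -19, "dy": -16.5, "dz": 0, "rx": 0, "ry": 0, "rz": -0.217, "claw": 1}, {"dx": -19, "dy": -16.5, "dz": 0, "rx": 0, "ry": 0, "rz": -0.217, "claw": 1}, {"dx": -19, "dy": -16.5, "dz": 0, "rx": 0, "ry": 0, "rz": -0.217, "claw": 1}])

```text
time: 0.65
tool_pos: [0.3223, 0.3779, 0.2302]
tool_rot: [-0.0, 0.049, 0.999, -0.001]
contact_force: [0.4, 0.7, 0.1]
gripper_width: 0.143
```

Call:
play_rows(commands=[{"dx": -24.9, "dy": -33.1, "dz": 0, "rx": 0, "ry": 0, "rz": 0, "claw": 1}, {"dx": -24.9, "dy": -33.1, "dz": 0, "rx": 0, "ry": 0, "rz": 0, "claw": 1}, {"dx": -24.9, "dy": -33.1, "dz": 0, "rx": 0, "ry": 0, "rz": 0, "claw": 1}, {"dx": -24.9, "dy": -33.1, "dz": 0, "rx": 0, "ry": 0, "rz": 0, "claw": 1}, {"dx": -24.9, "dy": -33.1, "dz": 0, "rx": 0, "ry": 0, "rz": 0, "claw": 1}])

```text
time: 1.15
tool_pos: [0.4523, 0.1642, 0.2305]
tool_rot: [-0.0, 0.049, 0.999, -0.001]
contact_force: [0.9, 0.6, 0.2]
gripper_width: 0.002
```

```bash
python3 -c "
from h import *
print(monitor.state())"
```

```text
{'time': 1.15, 'joint_pos': array([ 1.94275144e-01, -3.01829500e-01,  1.93757399e+00, -1.37559039e-03,
        1.50645651e+00, -1.27927861e+00]), 'joint_vel': array([-1.01010953,  0.20243279, -0.16153249,  0.00201672, -0.04874471,
       -0.99816014]), 'joint_efforts': array([  4.78111804, -26.086151  , -36.09256625,  -0.09520602,
         0.25139311,   0.81987815]), 'tool_pos': array([0.45228265, 0.16422126, 0.23054231]), 'tool_rot': array([-1.30164868e-04,  4.85577393e-02,  9.98820095e-01, -7.39369029e-04]), 'contact_force': array([0.90554848, 0.55544719, 0.16375717]), 'ft_torque': array([ 0.04184795, -0.03008945,  0.00141734]), 'gripper_width': 0.002374886711001785}
```

Call:
play_rows(commands=[{"dx": -9.8, "dy": -13.1, "dz": 7, "rx": 0, "ry": 0, "rz": 0, "claw": 1}, {"dx": -9.8, "dy": -13.1, "dz": 7, "rx": 0, "ry": 0, "rz": 0, "claw": 1}, {"dx": -9.8, "dy": -13.1, "dz": 7, "rx": 0, "ry": 0, "rz": 0, "claw": 1}, {"dx": -9.8, "dy": -13.1, "dz": 7, "rx": 0, "ry": 0, "rz": 0, "claw": 1}, {"dx": -9.8, "dy": -13.1, "dz": 7, "rx": 0, "ry": 0, "rz": 0, "claw": 1}])

```text
time: 1.65
tool_pos: [0.5367, 0.0215, 0.158]
tool_rot: [-0.002, 0.051, 0.999, -0.001]
contact_force: [0.1, 1.1, 0.3]
gripper_width: 0.004
```

```bash
python3 -c "
from h import *
print(monitor.state()['joint_pos']);T=toolT();print(T)
np.save('T1.npy',T)
cv2.imwrite('pics/w1.png',grab_frame('wrist'))
"
```

```text
[-0.09742469 -0.09768585  1.88569477 -0.00219203  1.35821794 -1.56629565]
[[-0.99484641  0.10127874 -0.00482013  0.5366984 ]
 [ 0.10128784  0.99485574 -0.00168181  0.02149806]
 [ 0.004625   -0.00216136 -0.99998697  0.15798089]
 [ 0.          0.          0.          1.        ]]
```

View pics/w1.png

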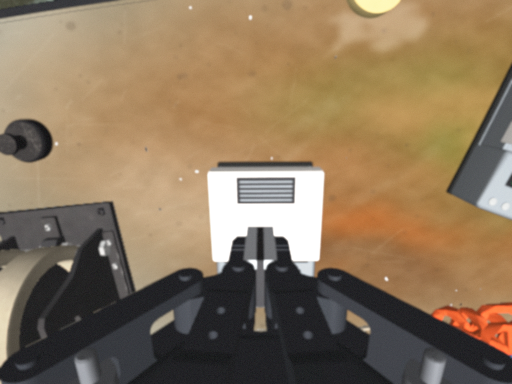

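The wrist view shows the pad at about (266,190), between columns 238-294 and rows 178-203. I'll cast that ray as a cross-check.

```bash
python3 -c "
from h import *
T=np.load('T1.npy')
for p in [(266,190.5),(238,190.5),(294,190.5),(266,178),(266,203),(209,170),(323,170)]: print(p,onz('wrist',p,.058,T))
T=toolT();print(monitor.state()['contact_force'],T[:3,3])
for z in (.07,.058): print(T[:3,:3].T@(np.array([.537,.0235,z])-T[:3,3])*100)
"
```

```text
(266, 190.5) [0.53876064 0.02656902 0.058     ]
(238, 190.5) [0.53643456 0.00304998 0.058     ]
(294, 190.5) [0.54108847 0.05008948 0.058     ]
(266, 178) [0.52793932 0.02758439 0.058     ]
(266, 203) [0.54984484 0.02552972 0.058     ]
(209, 170) [ 0.51647069 -0.01878815  0.058     ]
(323, 170) [0.52577688 0.07524348 0.058     ]
[-1.33438843  1.13580351  0.22148159] [0.53656041 0.02308048 0.15914077]
[-0.07075911  0.05719962  8.91381996]
[-0.07496049  0.05868945 10.11381168]
```

Call:
play_rows(commands=[{"dx": -0.1, "dy": 0.2, "dz": 4, "rx": 0, "ry": 0, "rz": 0, "claw": 1}, {"dx": -0.1, "dy": 0.2, "dz": 7, "rx": 0, "ry": 0, "rz": 0, "claw": 1}, {"dx": -0.1, "dy": 0.2, "dz": 8.8, "rx": 0, "ry": 0, "rz": 0, "claw": 1}, {"dx": -0.1, "dy": 0.2, "dz": 9.2, "rx": 0, "ry": 0, "rz": 0, "claw": 1}, {"dx": -0.1, "dy": 0.2, "dz": 9.2, "rx": 0, "ry": 0, "rz": 0, "claw": 1}])

```text
time: 2.2
tool_pos: [0.5371, 0.0258, 0.0673]
tool_rot: [-0.002, 0.049, 0.999, -0.0]
contact_force: [0.6, 0.6, 0.6]
gripper_width: -0.001
```

Call:
play_rows(commands=[{"dx": 0, "dy": 0, "dz": 0, "rx": 0, "ry": 0, "rz": 0, "claw": 1}, {"dx": 0, "dy": 0, "dz": 0, "rx": 0, "ry": 0, "rz": 0, "claw": 1}])

```text
time: 2.4
tool_pos: [0.5384, 0.0261, 0.0693]
tool_rot: [-0.0, 0.049, 0.999, -0.0]
contact_force: [0.1, -0.0, 0.3]
gripper_width: 0.001
```

```bash
python3 -c "
from h import *
print(toolT(),monitor.state()['contact_force'])
cv2.imwrite('pics/w2.png',grab_frame('wrist'))
cv2.imwrite('pics/s2.png',cv2.resize(grab_frame('scene')[130:250,230:390],None,fx=5,fy=5))
"
```

```text
[[-9.95183660e-01  9.80260006e-02 -6.22101348e-04  5.38355333e-01]
 [ 9.80265058e-02  9.95183449e-01 -8.41378565e-04  2.61174316e-02]
 [ 5.36627989e-04 -8.98308620e-04 -9.99999453e-01  6.93410069e-02]
 [ 0.00000000e+00  0.00000000e+00  0.00000000e+00  1.00000000e+00]] [ 0.07447681 -0.04837379  0.34259024]
```

View pics/w2.png

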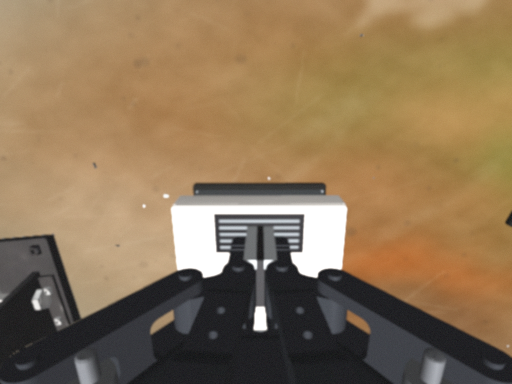

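View pics/s2.png

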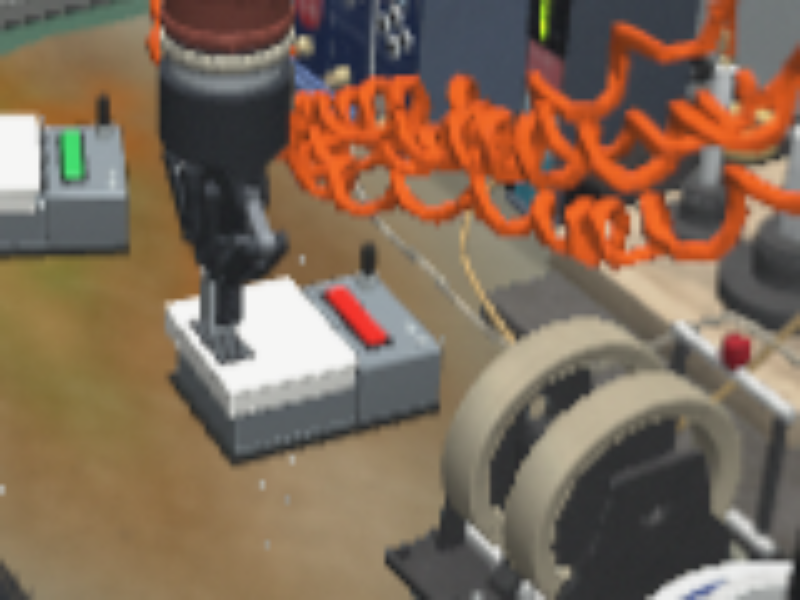

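The finger is centred over the pad, whose centre is at about (260,233). Now I'll press slowly.

Call:
play_rows(commands=[{"dx": 0, "dy": 0, "dz": 0.4, "rx": 0, "ry": 0, "rz": 0, "claw": 1}, {"dx": 0, "dy": 0, "dz": 0.7, "rx": 0, "ry": 0, "rz": 0, "claw": 1}, {"dx": 0, "dy": 0, "dz": 1.0, "rx": 0, "ry": 0, "rz": 0, "claw": 1}, {"dx": 0, "dy": 0, "dz": 1.2, "rx": 0, "ry": 0, "rz": 0, "claw": 1}, {"dx": 0, "dy": 0, "dz": 1.4, "rx": 0, "ry": 0, "rz": 0, "claw": 1}])

```text
time: 3.0
tool_pos: [0.5377, 0.0259, 0.0548]
tool_rot: [-0.001, 0.049, 0.999, -0.0]
contact_force: [-2.6, 0.0, 3.2]
gripper_width: -0.002
```

Call:
play_rows(commands=[{"dx": 0, "dy": 0, "dz": 0.1, "rx": 0, "ry": 0, "rz": 0, "claw": 1}, {"dx": 0, "dy": 0, "dz": 0.2, "rx": 0, "ry": 0, "rz": 0, "claw": 1}, {"dx": 0, "dy": 0, "dz": 0.3, "rx": 0, "ry": 0, "rz": 0, "claw": 1}])

```text
time: 3.3
tool_pos: [0.5376, 0.0259, 0.0518]
tool_rot: [-0.001, 0.049, 0.999, -0.0]
contact_force: [-3.0, -0.5, 3.0]
gripper_width: 0.0
```

Call:
play_rows(commands=[{"dx": 0, "dy": 0, "dz": 0.1, "rx": 0, "ry": 0, "rz": 0, "claw": 1}, {"dx": 0, "dy": 0, "dz": 0.2, "rx": 0, "ry": 0, "rz": 0, "claw": 1}])

```text
time: 3.5
tool_pos: [0.5376, 0.0259, 0.0497]
tool_rot: [-0.001, 0.049, 0.999, -0.0]
contact_force: [-1.2, -0.2, 2.8]
gripper_width: -0.001
```

Call:
play_rows(commands=[{"dx": 0, "dy": 0, "dz": 0.1, "rx": 0, "ry": 0, "rz": 0, "claw": 1}, {"dx": 0, "dy": 0, "dz": 0.15, "rx": 0, "ry": 0, "rz": 0, "claw": 1}])

```text
time: 3.7
tool_pos: [0.5377, 0.0259, 0.0484]
tool_rot: [-0.001, 0.049, 0.999, -0.0]
contact_force: [-4.0, 0.3, 6.5]
gripper_width: -0.0
```

Call:
play_rows(commands=[{"dx": 0, "dy": 0, "dz": 0.05, "rx": 0, "ry": 0, "rz": 0, "claw": 1}, {"dx": 0, "dy": 0, "dz": 0.05, "rx": 0, "ry": 0, "rz": 0, "claw": 1}])

```text
time: 3.9
tool_pos: [0.5377, 0.0259, 0.0485]
tool_rot: [-0.002, 0.049, 0.999, -0.0]
contact_force: [-2.9, 0.5, 5.9]
gripper_width: 0.002
```

Call:
play_rows(commands=[{"dx": 0, "dy": 0, "dz": 0.1, "rx": 0, "ry": 0, "rz": 0, "claw": 1}, {"dx": 0, "dy": 0, "dz": 0.12, "rx": 0, "ry": 0, "rz": 0, "claw": 1}])

```text
time: 4.1
tool_pos: [0.5377, 0.0259, 0.0482]
tool_rot: [-0.002, 0.049, 0.999, -0.001]
contact_force: [-5.3, 0.4, 8.9]
gripper_width: 0.004
```

The finger is firmly at the stop: force rises steeply and the position holds at 9-10 mm down. Now I'll draw it back up and away.

Call:
play_rows(commands=[{"dx": 0, "dy": 0, "dz": -2, "rx": 0, "ry": 0, "rz": 0, "claw": 1}, {"dx": 1, "dy": 0, "dz": -6.5, "rx": 0, "ry": 0, "rz": 0, "claw": 1}, {"dx": 2.5, "dy": 0, "dz": -11, "rx": 0, "ry": 0, "rz": 0, "claw": 1}, {"dx": 4.5, "dy": 0, "dz": -15, "rx": 0, "ry": 0, "rz": 0, "claw": 1}, {"dx": 6, "dy": 0, "dz": -18, "rx": 0, "ry": 0, "rz": 0, "claw": 1}])

```text
time: 4.6
tool_pos: [0.4789, 0.032, 0.2311]
tool_rot: [0.0, 0.049, 0.999, -0.001]
contact_force: [1.2, -0.3, 0.1]
gripper_width: 0.003
```

Call:
play_rows(commands=[{"dx": 3, "dy": 0, "dz": -3, "rx": 0, "ry": 0, "rz": 0, "claw": 1}, {"dx": 5, "dy": 0, "dz": -4, "rx": 0, "ry": 0, "rz": 0, "claw": 1}, {"dx": 5, "dy": 0, "dz": -4, "rx": 0, "ry": 0, "rz": 0, "claw": 1}, {"dx": 5, "dy": 0, "dz": -4, "rx": 0, "ry": 0, "rz": 0, "claw": 1}, {"dx": 5, "dy": 0, "dz": -4, "rx": 0, "ry": 0, "rz": 0, "claw": 1}])

```text
time: 5.1
tool_pos: [0.4292, 0.0369, 0.2694]
tool_rot: [-0.001, 0.049, 0.999, -0.001]
contact_force: [0.1, 0.2, -1.0]
gripper_width: 0.001
```

Call:
play_rows(commands=[{"dx": 0, "dy": 0, "dz": 0, "rx": 0, "ry": 0, "rz": 0, "claw": 1}, {"dx": 0, "dy": 0, "dz": 0, "rx": 0, "ry": 0, "rz": 0, "claw": 1}, {"dx": 0, "dy": 0, "dz": 0, "rx": 0, "ry": 0, "rz": 0, "claw": 1}, {"dx": 0, "dy": 0, "dz": 0, "rx": 0, "ry": 0, "rz": 0, "claw": 1}, {"dx": 0, "dy": 0, "dz": 0, "rx": 0, "ry": 0, "rz": 0, "claw": 1}])

```text
time: 5.6
tool_pos: [0.4293, 0.0368, 0.2693]
tool_rot: [-0.001, 0.049, 0.999, -0.001]
contact_force: [1.4, -0.5, -0.2]
gripper_width: 0.002
```

```bash
python3 -c "
from h import *
t=grab_frame('top');s=grab_frame('scene')
cv2.imwrite('pics/top3.png',t);cv2.imwrite('pics/scene3.png',s)
cv2.imwrite('pics/w3.png',grab_frame('wrist'))
cv2.imwrite('pics/s3.png',cv2.resize(s[120:240,190:350],None,fx=5,fy=5))
"
```

```text
(no output)
```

View pics/s3.png

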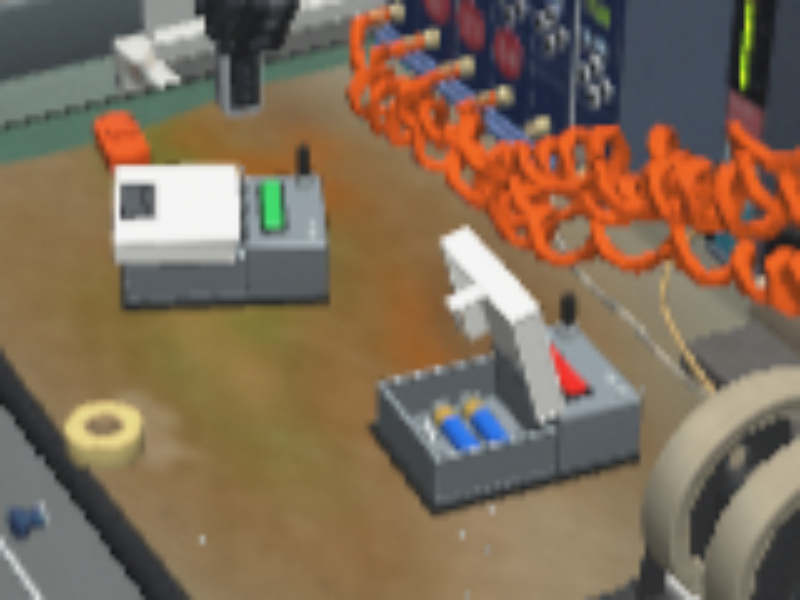

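View pics/w3.png

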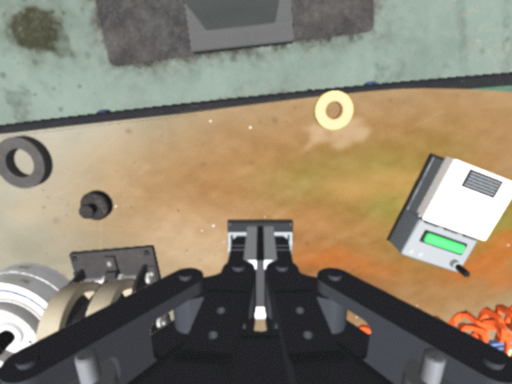

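View pics/top3.png

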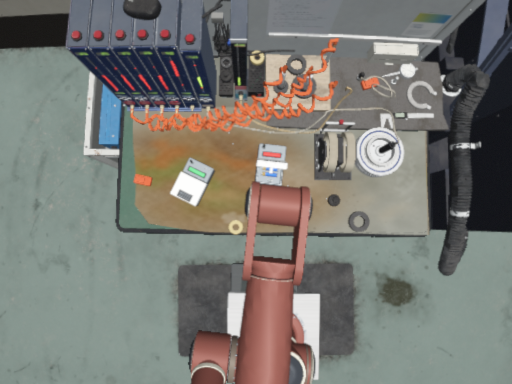

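The scene view shows the red unit's hatch standing up and its batteries exposed. The green unit is still shut. I'll check that the hatch has stopped moving and that the unit has not shifted.

Call:
play_rows(commands=[{"dx": 0, "dy": 0, "dz": 0, "rx": 0, "ry": 0, "rz": 0, "claw": 1}, {"dx": 0, "dy": 0, "dz": 0, "rx": 0, "ry": 0, "rz": 0, "claw": 1}, {"dx": 0, "dy": 0, "dz": 0, "rx": 0, "ry": 0, "rz": 0, "claw": 1}, {"dx": 0, "dy": 0, "dz": 0, "rx": 0, "ry": 0, "rz": 0, "claw": 1}, {"dx": 0, "dy": 0, "dz": 0, "rx": 0, "ry": 0, "rz": 0, "claw": 1}])

```text
time: 6.25
tool_pos: [0.4293, 0.0368, 0.2695]
tool_rot: [-0.001, 0.049, 0.999, -0.001]
contact_force: [-0.2, 0.4, -0.1]
gripper_width: -0.001
```

```bash
python3 -c "
from h import *
s=grab_frame('scene');o=cv2.imread('pics/scene3.png');z=cv2.imread('pics/scene0.png')
d=cv2.absdiff(s,o).max(2);print('late motion px',(d[140:240,200:350]>25).sum())
d=cv2.absdiff(s,z).max(2);ys,xs=np.where(d[150:300,195:345]>40);print('vs start bbox',xs.min()+195,xs.max()+195,ys.min()+150,ys.max()+150)
a=cv2.resize(z[155:230,245:335],None,fx=4,fy=4);b=cv2.resize(s[155:230,245:335],None,fx=4,fy=4)
cv2.imwrite('pics/cmp.png',np.hstack([a,b]))
# hatch free edge, mid: hinge at press+68mm along own x
ax=np.array([.995,-.1,0]);h=np.array([.538,.025,0])+.068*ax;
p=camera_params('scene')
for th in (1.1,1.2,1.3):
  e=[]
  for y in(-.0485,.0485):
    P=h+np.array([.1,.995,0])*y-ax*(.084*np.cos(th)-.0+.006*-np.sin(th)*-1*0)+[0,0,.052+.084*np.sin(th)]
    e.append(cv2.projectPoints(P[None],p['rvec'],p['tvec'],np.array([[p['fx'],0,p['cx']],[0,p['fy'],p['cy']],[0,0,1]]),np.array([p['k1'],0,0,0]))[0].ravel().round(1))
  print(th,e)
"
```

```text
late motion px 0
vs start bbox 263 302 165 213
1.1 [array([291.2, 184.1]), array([277. , 167.8])]
1.2 [array([293.7, 182.6]), array([279.4, 166.3])]
1.3 [array([296.2, 181.2]), array([281.8, 165. ])]
```

View pics/cmp.png

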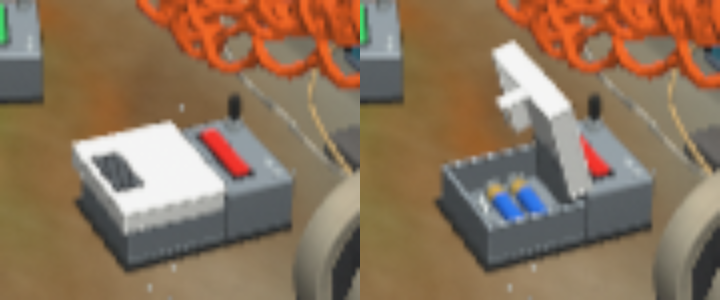

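The hatch is wide open and at rest, the housing pixels match the first picture, and the green unit looks unchanged. I'm handing in.

```bash
python3 -c "
from plant import ticket
print(ticket.job_done())"
```

```text
the job is handed in; nothing more can be done
None
```

The red-lamp transmitter's battery hatch is standing wide open, and I handed the job in at about 6.3 s.

I pressed the ribbed pad once with the closed fingertips, about 9–10 mm down. At the stop the upward force on the finger rose to about 9 N. I then lifted the finger up and back, and the hatch popped up behind it.

Final checks:
- **Hatch:** the pictures taken before handing in show it at its open stop (about 1.3 rad), with no movement between two pictures about 0.6 s apart.
- **Red unit:** its housing is where it was in the first picture. There was a sideways force of about 5 N while pressing, but no visible shift.
- **Other items:** the green-lamp transmitter is shut and unmoved. The tape, magnet, ring and clip look untouched by eye, though I did not measure them.
- **Robot:** the gripper is clear of everything, with the force reading near zero.

One move call was refused because it left out the zero turn values. The arm did not move, and I resent it complete. No check failed or disagreed; the camera measurements of the pad agreed to within about 3 mm.

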